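# Close the sprinkling canister with its nested lids and hold off the cover

## Task

Slide the nested lid pair (orange sprinkling lid under its blue cover) out of the open front of the grey dock by the orange knob, lower the pair gently together onto the open white canister until both sit fully home, and let go. Then grip the blue cover by its collar, lift it alone straight up without disturbing the orange lid, and finish still holding the cover level, about 10 cm above where it sat. Do not drop the lids, push the canister about or disturb the other things on the table.

Things in the scene. Friction and masses are not known exactly. Their poses are not given: they have to be found in the camera images.
- lid_dock: Grey lid dock, fixed, base 120 (x) x 118 (y) x 8 mm. Origin: centre of its underside; its own -x is the open front. Walls on the other sides; aluminium lips over the cover's rim from x = -30 mm to the back, undersides 37 mm, tops 42 mm above the table, leaving a 66 mm slot along x for the collar. Lids stand on the base, within 9 mm of the origin; raised over 7 mm there they meet the lips.
- inner_lid: Orange lid, ~0.12 kg. Origin: centre of the plug's underside; z up. Plug 0 to 14 mm up, tapering out from 52 to 66 mm diameter over its first 9 mm; flange 80 mm diameter, 14 to 18 mm up, rests on the canister's rim; cone; plain round knob 20 mm diameter, 34 to 82 mm up, its top 32 mm free above the cover's collar. Lifted by the knob, it carries the cover.
- outer_lid: Blue cover, ~0.08 kg, loose on the orange lid's flange, the knob through its hole (2 mm play). Origin: centre of the skirt's lower edge, 8 mm above the orange lid's origin when nested; z up. Skirt 98 mm diameter (92 inside), 0 to 10 mm up; top plate 10 to 14; round collar to grip, 44 mm diameter outside, 14 to 42 mm up. Clears the knob once raised 75 mm.
- canister: Open white round canister, loose, about 0.7 kg, 82 mm outside, 72 mm inside diameter, 80 mm tall. Origin: centre of its underside. With the lids home, the orange lid's origin is 66 mm and the cover's 74 mm above it, the collar spans 88 to 116 mm and the knob's top is at 148 mm.
- dock_exit (a point): Point in the air ahead of the dock's open front, 40 mm past the base edge, level with the base top (8 mm up) and 100 mm along the dock's -x from its origin. With the orange lid's origin here both lids are clear of the lips and may be lifted.
- dye_vial: small amber vial with a red cap, 32 mm across, 60 mm tall, standing between the dock and the canister. Origin: centre of its underside. To be left alone.
- cocoa_jar: brown jar with a blue cap, 54 mm across, 110 mm tall. Origin: centre of its underside. To be left alone.
- green_beaker: small green glass beaker, 54 mm across, 60 mm tall. Origin: centre of its underside. To be left alone.
- yellow_tub: open yellow plastic tub, 70 mm across, 70 mm tall, not the one to close. Origin: centre of its underside. To be left alone.
- food_box: yellow and green food carton, 50 x 85 mm, 130 mm tall. Origin: centre of its underside. To be left alone.
- spoon: steel-and-handle spoon lying flat. Origin: near the middle of its length. To be left alone.
- red_cup: open red plastic cup, 66 mm across, 75 mm tall. Origin: centre of its underside. To be left alone.
Things that resemble listed ones, but are neither listed nor needed, are in the scene too. Leave any pink look-alike of the inner_lid alone. There is more than one size of the lid_dock; the one meant has the size given above.

How it is judged (in metres and radians):
On the way, in this order (a step that is already met when the one before it is completed fails the run):
1. both lids, still nested, are out of the dock and lifted (z of outer_lid in the frame of inner_lid between 0.004 and 0.013 m and horizontal distance between outer_lid and inner_lid below 0.009 m and horizontal distance between inner_lid and lid_dock above 0.075 m and height (world z) of inner_lid above 0.03 m and contact force between inner_lid and lid_dock below 0.1 N), for 0.1 s.
2. both lids sit home on the canister and have been let go (z of inner_lid in the frame of canister between 0.062 and 0.07 m and horizontal distance between inner_lid and canister below 0.007 m and angle between the z axis of inner_lid and the z axis of canister, either way round below 0.08 rad and z of outer_lid in the frame of inner_lid between 0.004 and 0.013 m and horizontal distance between outer_lid and inner_lid below 0.009 m and contact force between the fingers and inner_lid below 0.1 N and contact force between the fingers and outer_lid below 0.1 N), for 0.2 s.
At the end, for the whole second after the job is handed in: Orange lid home: origin 62-70 mm above the canister's, within 7 mm of its axis and 0.08 rad of level. Blue cover held still by the fingers alone, origin 149-214 mm above the canister's (75-140 mm above where it sat), within 40 mm of its axis, tilted under 0.3 rad (z of inner_lid in the frame of canister between 0.062 and 0.07 m and horizontal distance between inner_lid and canister below 0.007 m and angle between the z axis of inner_lid and the z axis of canister, either way round below 0.08 rad and z of outer_lid in the frame of canister between 0.149 and 0.214 m and horizontal distance between outer_lid and canister below 0.04 m and angle between outer_lid's own z axis and vertical below 0.3 rad and contact force between the fingers and outer_lid above 1 N and contact force between the fingers and inner_lid below 0.1 N and contact force between outer_lid and inner_lid below 0.05 N and contact force between outer_lid and canister below 0.05 N and linear speed of outer_lid below 0.03 m/s and linear speed of each of inner_lid, canister below 0.02 m/s and angle between canister's own z axis and vertical below 0.05 rad); the arm keeps its last pose, push and grip.
It fails at once if the cover came off, or the orange lid was disturbed, while the orange lid was not home in the canister (distance between outer_lid and inner_lid above 0.025 m and not (z of inner_lid in the frame of canister between 0.062 and 0.07 m and horizontal distance between inner_lid and canister below 0.007 m and angle between the z axis of inner_lid and the z axis of canister, either way round below 0.08 rad)).
It fails at once if a lid was dropped (over 0.5 m/s while out of the fingers) (linear speed of any of inner_lid, outer_lid above 0.5 m/s and contact force between the fingers and inner_lid below 0.1 N and contact force between the fingers and outer_lid below 0.1 N).
It fails at once if the lids were pressed hard into the canister (over 40 N) (contact force between inner_lid and canister above 40 N).
It fails at once if the canister was pushed more than 30 mm or tipped (distance of canister from where it was at the start of the episode above 0.03 m or angle between canister's own z axis and vertical above 0.2 rad).
It fails at once if a bystander was moved more than 30 mm (20 mm for the vial) (distance of dye_vial from where it was at the start of the episode above 0.02 m or distance of any of cocoa_jar, green_beaker, yellow_tub, food_box, spoon, red_cup from where it was at the start of the episode above 0.03 m).
It also fails if it takes over 64 s, if anything falls off the work surface, if the arm or the gripper's body presses on something with over 40 N, if the wrist force passes 120 N, or if a joint passes its speed limit or range.

## Robot

A 6-joint arm with a two-finger parallel gripper is mounted at the origin on the work surface. World frame = base frame: x ahead of the robot, y to its left, z up, the work surface at z = 0. Lengths are in m, angles in degrees, forces in N, time in s.
With the tool pointing down it reaches from about 0.35 to 0.975 m from the base axis. Payload 7.1 kg.
Tool frame: the origin (TCP) lies at the very end of the fingers, on their centre line; the grasp point (between the pads) lies 19 mm behind it; z points along the fingers, y is the line along which they close (so a half turn about z gives the same grasp; the last joint's range is limited). The gripper opens to 88 mm and grips with 3 to 60 N. Pads are 20 mm wide; open, the fingers measure 115 mm over their backs; the gripper's body (75 mm by 178 mm) begins 61 mm behind the grasp point.
Start: joints at [66.75, 24.242, 93.386, -0, 62.372, -1.089], TCP at [0.236, 0.579, 0.223] pointing down, gripper open.
Joint ranges: [-172.04, 172.04], [-51.8, 120.97], [4.93, 147.93], [-75.15, 255.16], [6.16, 154.13], [-145.62, 145.62]. Speed limits (degrees/s): [136.94, 136.94, 172.46, 180, 180, 180].

## Interface

Orientations are given as a 3x3 rotation matrix whose columns are the frame's x, y, z axes.
In Python, from workcell import ctrl, eyes gives the robot as it stands. Calls block until the motion is done:
- ctrl.movep(position, orientation): joint-space move of the TCP to a pose.
- ctrl.move_linear(position, attitude=None, max_speed=0.15, contact_N=None): straight line of the TCP; attitude=None keeps the orientation; max_speed is the mean speed in m/s. With contact_N (N) it stops when the force on the tool has changed by that much, and returns True; else False.
- ctrl.movej(angles): joint-space move.
- ctrl.gripper_open() and ctrl.grasp(force=None): open the fingers fully, or close them until they stop; force is the grip in N (None keeps the last).
- ctrl.hold(seconds).
- ctrl.solve_ik(position, orientation): joint angles nearest the present ones, or None.
- eyes.camera(name): name is "scene" or "side" or "wrist"; returns a dict with "img" (400x640x3 uint8, red, green, blue), "fx", "fy", "cx", "cy" (pixels), "pose" (4x4, takes a point from camera to world coordinates); the wrist camera has in their place "mount" (4x4, takes a point from camera to tool coordinates, whose origin is the TCP and whose axes are the flange's). Camera axes: x right, y down, z forward; pixel columns grow to the right and rows downward; lengths in m; the calibration is good to about 2 mm. A picture is of the moment at which its call begins: read the wrist's pose just before it. There is no depth.
A pose or a line that the arm cannot do raises ctrl.PlanningError and nothing moves.
- ctrl.hand_in(): hands the job in; it is judged then, once.
Readings, each from a call of its own:
- ctrl.read_clock(): time.
- ctrl.read_joint_positions(): joint angles.
- ctrl.read_qd(): joint speeds.
- ctrl.read_joint_torque(): joint torques, N m.
- ctrl.read_ee_pos(): TCP position.
- ctrl.read_tcp_rot(): TCP orientation.
- ctrl.read_contact_force(): force on the tool from outside, world axes, zero at the start.
- ctrl.read_moment(): the same for the moment, N m.
- ctrl.read_width(): opening from 0.0 (shut) to 1.0 (fully open).
- ctrl.read_finger_force(): force on a finger pad.
Only numpy, scipy, OpenCV 4.12 (cv2) and the standard library are available. Lean on these libraries where they do the work, as an engineer would, in place of code of your own. Each camera call takes 0.05 s, during which the arm holds its last target. There are 200 camera calls.

## Working session

There is one attempt and no reset: what is moved stays moved. The work goes in short steps, each a Python script; the robot and the scene stay as the last script left them, time stands still between calls to the robot, and variables do not carry over. Pictures are saved under pics/ and viewed, at most 10 in all, crops included, and the job is handed in when it is done.

```bash
ls; mkdir -p pics; python3 - <<'E'
from workcell import ctrl, eyes
import cv2,numpy as np
np.set_printoptions(precision=4,suppress=True)
for n in("scene","side","wrist"):
    c=eyes.camera(n); cv2.imwrite(f"pics/{n}0.png",c["img"][:,:,::-1]); print(n,c["fx"],c["fy"],c["cx"],c["cy"]); print(c.get("pose",c.get("mount")))
print(ctrl.read_tcp_rot(),ctrl.read_clock())
a=[cv2.imread(f"pics/{n}0.png") for n in("scene","side")]
E
```

```text
pics
scene 456.42394478143035 456.42394478143035 317.936414916214 200.46026675286353
[[ 0.5045  0.5581 -0.6588  1.3044]
 [ 0.8634 -0.3201  0.3899 -0.4555]
 [ 0.0067 -0.7655 -0.6434  0.7864]
 [ 0.      0.      0.      1.    ]]
side 390.35994313498395 390.35994313498395 319.9139312544254 202.15017915349466
[[ 0.8477 -0.2507  0.4674 -0.0128]
 [-0.5304 -0.4035  0.7456 -0.9141]
 [ 0.0017 -0.88   -0.475   0.6172]
 [ 0.      0.      0.      1.    ]]
wrist 297.92573097956495 297.92573097956495 323.2723173628024 197.38200164224855
[[ 0.     -0.9694 -0.2453  0.0672]
 [ 1.      0.0003 -0.001  -0.0008]
 [ 0.001  -0.2453  0.9694 -0.1621]
 [ 0.      0.      0.      1.    ]]
[[-0.9261  0.3772 -0.0004]
 [ 0.3772  0.9261 -0.0011]
 [-0.     -0.0012 -1.    ]] 0.15
```

View pics/scene0.png

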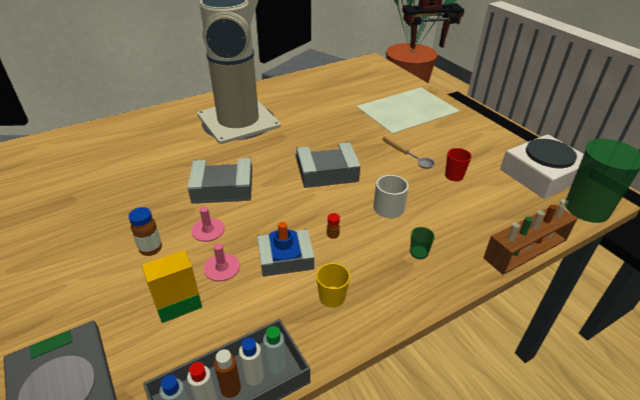

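View pics/side0.png

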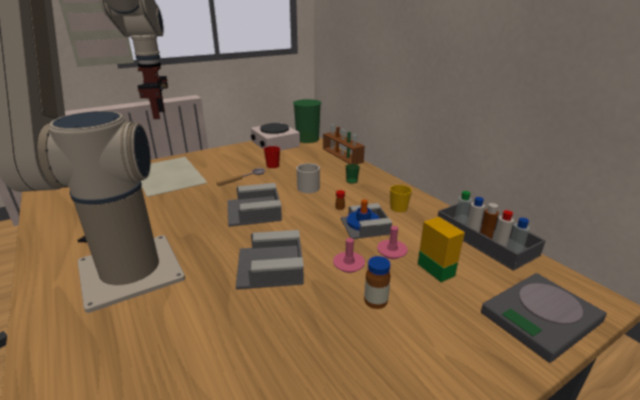

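The scene view shows the nested pair at (285,245) in a small dock. Two larger empty docks are at (222,180) and (328,165), with pink look-alikes at (208,228) and (220,265). The canister is at (391,195), the vial at (333,225) and the yellow tub at (333,285). The dock at (285,250) fits because it holds the orange knob and blue cover. I'll confirm that in a crop and triangulate.

```bash
cat > h.py <<'E'
from workcell import ctrl, eyes
import cv2, numpy as np
np.set_printoptions(precision=4,suppress=True)
def shot(n):
    if n=="wrist":
        T=np.eye(4);T[:3,:3]=ctrl.read_tcp_rot();T[:3,3]=ctrl.read_ee_pos()
        c=eyes.camera(n);c["pose"]=T@c["mount"]
    else: c=eyes.camera(n)
    return c
def ray(c,p):
    d=np.array([(p[0]-c["cx"])/c["fx"],(p[1]-c["cy"])/c["fy"],1.])
    P=np.array(c["pose"]);d=P[:3,:3]@d
    return P[:3,3],d/np.linalg.norm(d)
def plane(c,p,z):
    o,d=ray(c,p);return o+d*(z-o[2])/d[2]
def tri(r):
    A=sum(np.eye(3)-np.outer(d,d) for o,d in r);b=sum((np.eye(3)-np.outer(d,d))@o for o,d in r)
    x=np.linalg.solve(A,b);return x,[np.linalg.norm(np.cross(x-o,d)) for o,d in r]
def proj(c,X):
    q=np.linalg.inv(c["pose"])@np.append(X,1);return np.array([c["cx"]+c["fx"]*q[0]/q[2],c["cy"]+c["fy"]*q[1]/q[2]])
def blobs(c,lo,hi,amin=20):
    m=cv2.inRange(cv2.cvtColor(c["img"],cv2.COLOR_RGB2HSV),np.array(lo),np.array(hi))
    n,l,s,ce=cv2.connectedComponentsWithStats(m)
    return m,l,[(i,s[i],ce[i]) for i in range(1,n) if s[i][4]>=amin]
def save(c,name,box=None,k=1):
    im=c["img"][:,:,::-1]
    if box: im=im[box[1]:box[3],box[0]:box[2]]
    cv2.imwrite("pics/"+name,cv2.resize(im,None,fx=k,fy=k,interpolation=cv2.INTER_CUBIC))
E
python3 - <<'E'
from h import *
S,D=shot("scene"),shot("side")
a=cv2.resize(np.ascontiguousarray(S["img"][205:285,240:350]),None,fx=7,fy=7)
b=cv2.resize(np.ascontiguousarray(D["img"][190:245,330:407]),None,fx=7,fy=7)
b=b[:270];b=np.pad(b[:],((0,0),(0,max(0,770-b.shape[1])),(0,0)))[:,:770]
cv2.imwrite("pics/crop1.png",cv2.resize(np.vstack([a[:,:,::-1],b[:,:,::-1]]),None,fx=.7,fy=.7))
for n,c in(("S",S),("D",D)):
    for lo,hi in(((5,190,120),(13,255,255)),((108,150,60),(125,255,255)),((20,180,100),(30,255,255))):
        print(n,[(s[:5].tolist(),ce.round(1).tolist()) for i,s,ce in blobs(c,lo,hi)[2]])
print("knobtop",tri([ray(S,(282.5,224)),ray(D,(364.5,202))]))
print("can",plane(S,(391.5,184),.08),plane(D,(308,171),.08))
print("vialtop",plane(S,(333.5,217),.06),plane(D,(340.5,194),.06))
print("tub",plane(S,(333,272),.07),plane(D,(400,191),.07))
print("beaker",plane(S,(422,233),.06));print("cup",plane(S,(458,154),.075));print("box",plane(S,(172,300),.0),plane(S,(168,266),.13))
E
```

```text
S [([387, 44, 50, 19, 652], [411.2, 53.7]), ([278, 222, 9, 7, 48], [282.2, 224.8])]
S [([129, 207, 22, 19, 321], [139.8, 216.2]), ([269, 230, 32, 31, 694], [284.6, 246.1]), ([241, 337, 15, 19, 215], [248.7, 346.0]), ([161, 375, 18, 20, 271], [169.4, 384.3])]
S [([141, 250, 58, 60, 2210], [170.1, 278.6]), ([316, 263, 34, 45, 1188], [332.4, 283.8])]
D []
D [([475, 197, 8, 8, 46], [478.4, 200.8]), ([347, 209, 32, 21, 282], [359.2, 218.1]), ([519, 218, 9, 10, 72], [522.7, 222.3]), ([369, 257, 20, 17, 291], [378.6, 265.1])]
D [([390, 185, 22, 27, 434], [400.6, 197.1]), ([424, 217, 40, 50, 865], [447.7, 237.8])]
knobtop (array([ 0.6202, -0.1433,  0.0857]), [np.float64(0.0020313691906975913), np.float64(0.002031369190697657)])
can [0.6177 0.1658 0.08  ] [0.5996 0.1394 0.08  ]
vialtop [ 0.6317 -0.014   0.06  ] [ 0.6186 -0.028   0.06  ]
tub [ 0.7838 -0.1098  0.07  ] [ 0.7766 -0.125   0.07  ]
beaker [0.7788 0.1328 0.06  ]
cup [0.5963 0.4126 0.075 ]
box [ 0.6285 -0.4128 -0.    ] [ 0.6578 -0.403   0.13  ]
```

View pics/crop1.png

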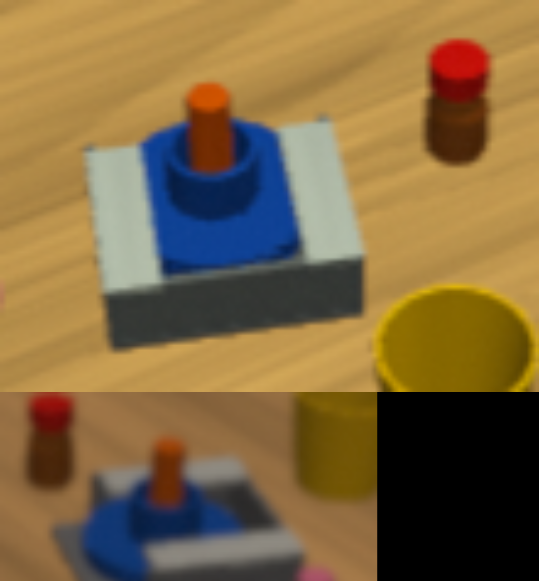

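The crop confirms it: an orange knob (209,90) through a blue collar, in a small dock whose back wall faces the scene camera. The open front therefore faces the robot, and the vial at (457,100) is to its side. Next I'll look from close above.

```bash
python3 - <<'E'
from h import *
R=np.array([[-1,0,0],[0,1,0],[0,0,-1.]])
ctrl.movep([0.61,0.15,0.30],R)
c=shot("wrist");save(c,"wcan.png");np.save("wcan.npy",c["pose"])
ctrl.movep([0.61,-0.14,0.30],R)
c2=shot("wrist");np.save("wdock.npy",c2["pose"]);save(c2,"wdock.png")
cv2.imwrite("pics/both.png",np.hstack([cv2.imread("pics/wcan.png")[:,120:520],cv2.imread("pics/wdock.png")[:,120:520]]))
for n,cc in(("can",c),("dock",c2)):
  for lo,hi in(((5,190,120),(13,255,255)),((108,150,60),(125,255,255))):
    print(n,[(s.tolist(),ce.round(1)) for i,s,ce in blobs(cc,lo,hi,40)[2]])
print(c2["pose"],ctrl.read_clock(),ctrl.read_joint_positions())
E
```

```text
can [([86, 170, 36, 23, 449], array([103.3, 181.9]))]
can [([95, 143, 65, 66, 2149], array([124.8, 171.8]))]
dock [([309, 168, 22, 24, 318], array([320.1, 179.5]))]
dock [([46, 9, 54, 50, 1782], array([72.4, 34. ])), ([292, 143, 61, 65, 1886], array([320.5, 174. ]))]
[[-0.0008  0.9695  0.2451  0.5427]
 [ 1.      0.0008  0.0002 -0.1397]
 [-0.      0.2451 -0.9695  0.4621]
 [ 0.      0.      0.      1.    ]] 3.5333 [ -13.8956   20.0257   89.063     0.0215   70.9124 -103.9861]
```

View pics/both.png

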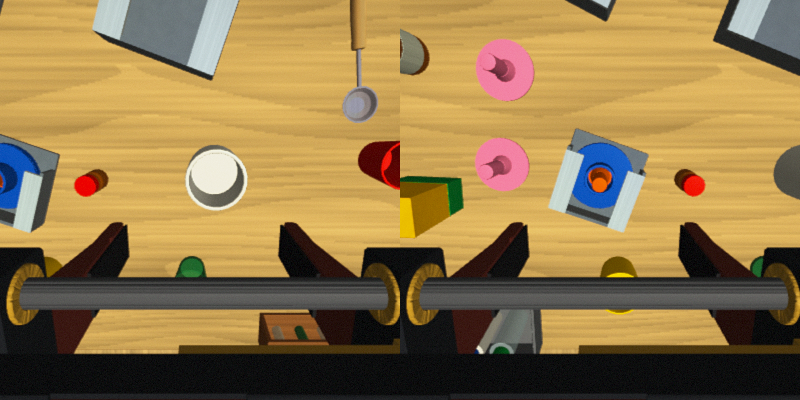

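The wrist views show the canister at left half (217,180). In the right half, the dock's base front corners are at (574,129) and (648,158), its lips point to the lower left, and the knob is at (600,182). The dock is yawed about 20°, with its mouth toward the robot. Now I'll take near-nadir looks to triangulate the canister rim and knob and fit the lips.

```bash
python3 - <<'E'
from h import *
R=np.array([[-1,0,0],[0,1,0],[0,0,-1.]])
S=shot("scene")
def rim(c,g):
    hsv=cv2.cvtColor(c["img"],cv2.COLOR_RGB2HSV)
    m=((hsv[...,1]<70)&(hsv[...,2]>60)).astype(np.uint8);m[215:]=0
    cs=cv2.findContours(m,cv2.RETR_EXTERNAL,cv2.CHAIN_APPROX_NONE)[0]
    p=proj(c,g);k=max((k for k in cs if cv2.pointPolygonTest(cv2.convexHull(k),tuple(map(float,p)),False)>=0),key=cv2.contourArea)
    return cv2.fitEllipse(cv2.convexHull(k))
# dock
ctrl.movep([0.687,-0.14,0.2],R); d=shot("wrist");save(d,"nd.png")
_,l,b=blobs(d,(3,180,80),(16,255,255),60)
for i,s,ce in b:print("orange",s,ce)
# nearest to expected
e=proj(d,[.62,-.142,.09]);k=min(b,key=lambda t:np.hypot(*(t[2]-e)))
ks=[t for t in blobs(S,(5,190,120),(13,255,255))[2] if t[1][1]>200][0]
print("knob top",k[2],tri([ray(d,k[2]),ray(S,ks[2])]),plane(d,k[2],.09))
hsv=cv2.cvtColor(d["img"],cv2.COLOR_RGB2HSV)
m=((hsv[...,1]<60)&(hsv[...,2]>140)).astype(np.uint8)
for q in cv2.findContours(m,cv2.RETR_EXTERNAL,cv2.CHAIN_APPROX_NONE)[0]:
    if cv2.contourArea(q)>300:
        B=cv2.boxPoints(cv2.minAreaRect(q)); print("lip px",B.round(0).tolist(),[plane(d,p,.042)[:2].round(4).tolist() for p in B])
# canister
E=[]
g=np.array([.61,.155,.08])
for dy in(-.035,.035):
    ctrl.movep([g[0]+.067,g[1]+dy,0.2],R);c=shot("wrist");save(c,f"nc{dy>0}.png");el=rim(c,g);E.append(ray(c,el[0]));print(el,plane(c,el[0],.08))
print("can rim",tri(E),ctrl.read_clock())
E
python3 -c "
import cv2,numpy as np
a=[cv2.imread('pics/'+n)[:240,120:520] for n in('nd.png','ncTrue.png')];cv2.imwrite('pics/n.png',np.hstack(a))"
```

```text
orange [304 107  31  32 768] [318.7734 122.7487]
orange [433 116  33  31  93] [454.957  133.2366]
knob top [318.7734 122.7487] (array([ 0.8393, -0.0372,  0.3806]), [np.float64(0.24263810895625545), np.float64(0.24263810895625576)]) [ 0.6197 -0.1441  0.09  ]
lip px [[327.0, 192.0], [358.0, 110.0], [382.0, 119.0], [351.0, 201.0]] [[0.6938, -0.1356], [0.6073, -0.1042], [0.6161, -0.0796], [0.7039, -0.1095]]
lip px [[612.0, 82.0], [639.0, 82.0], [639.0, 162.0], [612.0, 162.0]] [[0.5795, 0.1513], [0.5795, 0.1785], [0.6603, 0.1995], [0.6603, 0.1705]]
lip px [[246.0, 165.0], [273.0, 80.0], [298.0, 88.0], [271.0, 173.0]] [[0.6641, -0.223], [0.5779, -0.1912], [0.5852, -0.1662], [0.6725, -0.1963]]
((375.12164306640625, 126.96955871582031), (86.99549102783203, 90.52650451660156), 34.538021087646484) [0.6143 0.1659 0.08  ]
((299.1413269042969, 127.25892639160156), (87.10082244873047, 90.26909637451172), 161.28021240234375) [0.6143 0.1665 0.08  ]
can rim (array([0.6143, 0.1663, 0.0776]), [np.float64(2.0485532008423624e-05), np.float64(2.0485532008374364e-05)]) 5.7
```

View pics/n.png

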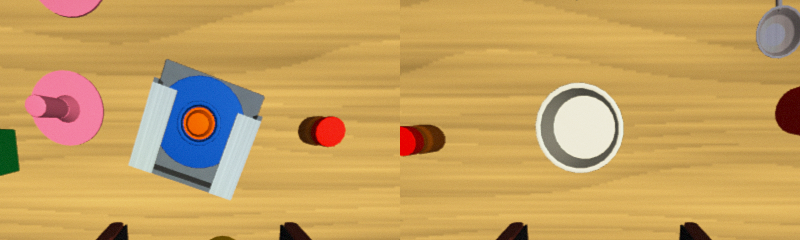

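The nadir view shows the knob at (199,123), lips parallel at about 20° yaw and the canister rim at (580,127). The knob is at (0.620,-0.144) and the canister at (0.614,0.166). Now I'll grasp the knob and slide the pair out.

```bash
cat >> h.py <<'E'
a=np.radians(20.1)
Rd=np.array([[-np.cos(a),np.sin(a),0],[np.sin(a),np.cos(a),0],[0,0,-1.]])
out=np.array([-np.cos(a),np.sin(a),0])
E
python3 - <<'E'
from h import *
S=shot("scene")
ks=[t for t in blobs(S,(5,190,120),(13,255,255))[2] if np.hypot(*(t[2]-[282,225]))<8]
R=np.array([[-1,0,0],[0,1,0],[0,0,-1.]])
d=dict(fx=297.926,fy=297.926,cx=323.272,cy=197.382,pose=np.load("wdock.npy").copy()); d["pose"][:3,3]+=[.077,0,-.1]
print("knob top",tri([ray(d,(318.77,122.75)),ray(S,(ks[0][2] if ks else (282.2,224.8)))]))
K=np.array([.6197,-.1441,0])
ctrl.movep(K+[0,0,.2],Rd)
ctrl.move_linear(K+[0,0,.10])
print(ctrl.move_linear(K+[0,0,.062],max_speed=.06,contact_N=6),ctrl.read_ee_pos(),ctrl.read_contact_force())
ctrl.grasp(20);print("w",ctrl.read_width(),ctrl.read_finger_force(),ctrl.read_contact_force())
ctrl.move_linear(K+[0,0,.064],max_speed=.03);print(ctrl.read_contact_force())
hit=ctrl.move_linear(K+[0,0,.064]+out*.105,max_speed=.05,contact_N=12)
print(hit,ctrl.read_ee_pos(),ctrl.read_contact_force(),ctrl.read_width(),ctrl.read_clock())
c=shot("wrist");save(c,"slid.png")
E
```

```text
knob top (array([ 0.6203, -0.1439,  0.0762]), [np.float64(4.730976755242249e-05), np.float64(4.730976755250718e-05)])
False [ 0.6198 -0.1441  0.062 ] [-0.6754 -0.4948 -0.3648]
w 0.22107486558986056 19.99773234128952 [ 0.1411  0.8854 -1.4411]
[-0.8615 -1.0796 -1.9402]
False [ 0.5213 -0.1081  0.064 ] [-1.2174 -0.1055 -3.1659] 0.22761745117283302 12.1833
```

View pics/slid.png

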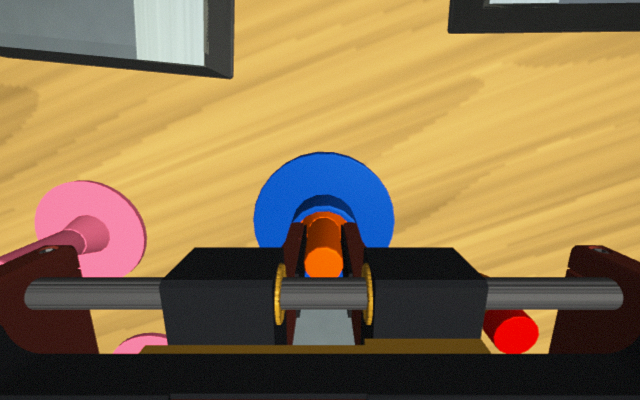

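The pair is out of the dock, nested and gripped: blue disc at (324,205), knob at (323,245) and vial at (515,330) clear. Next I'll lift, carry and lower until contact.

```bash
python3 - <<'E'
from h import *
p=ctrl.read_ee_pos()
ctrl.move_linear([p[0],p[1],.10],max_speed=.06);ctrl.move_linear([p[0],p[1],.21],max_speed=.1);ctrl.hold(.2)
print(ctrl.read_contact_force(),ctrl.read_width())
C=np.array([.6143,.1663,0])
ctrl.move_linear(C+[0,0,.21],max_speed=.12)
ctrl.move_linear(C+[0,0,.15],max_speed=.08);ctrl.hold(.3)
f0=ctrl.read_contact_force()
S,D=shot("scene"),shot("side")
hit=ctrl.move_linear(C+[0,0,.115],max_speed=.02,contact_N=4)
print(hit,f0,ctrl.read_contact_force(),ctrl.read_ee_pos(),ctrl.read_clock())
S2=shot("scene");D2=shot("side")
f=lambda c,b:cv2.resize(np.ascontiguousarray(c["img"][b[1]:b[1]+90,b[0]:b[0]+120]),None,fx=3.3,fy=3.3)[:,:,::-1]
cv2.imwrite("pics/low.png",np.vstack([np.hstack([f(S,(330,120)),f(D,(250,115))]),np.hstack([f(S2,(330,120)),f(D2,(250,115))])]))
E
```

```text
[ 0.2589  0.2973 -2.331 ] 0.22272521416999858
True [-0.4603 -0.7147 -1.7923] [-1.0018 -0.5917  4.6868] [0.6143 0.1664 0.1198] 19.65
```

View pics/low.png

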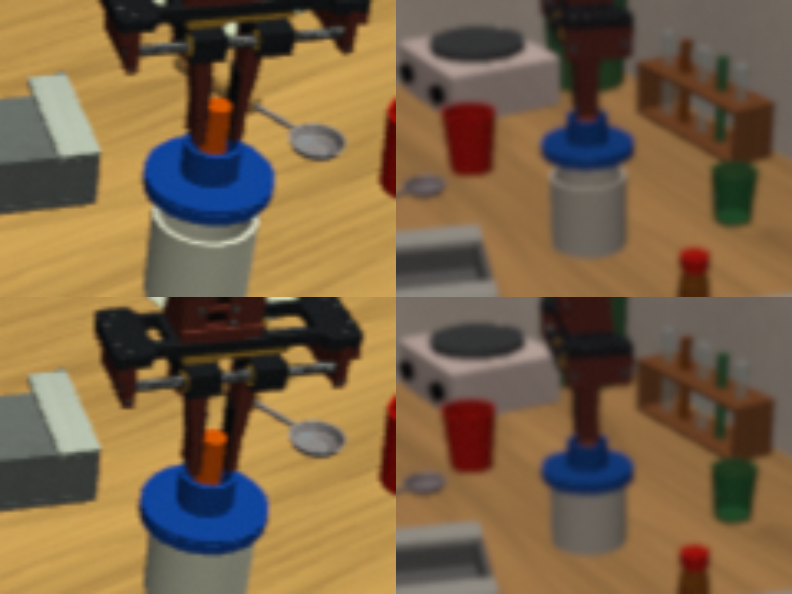

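The pictures show the pair above the canister (209,200) and then seated level on it. The contact at TCP z 0.1198 matches the expected 0.120, so it is home. I'll release, rise and measure the cover from above.

```bash
python3 - <<'E'
from h import *
ctrl.gripper_open();ctrl.hold(.4);p=ctrl.read_ee_pos();print(ctrl.read_width(),ctrl.read_contact_force())
ctrl.move_linear([p[0],p[1],.25])
E=[];K=[]
off=Rd[:,0]*.067
for s in(-.03,.03):
    ctrl.movep(np.array([.6143,.1663,.25])-off+Rd[:,1]*s,Rd);c=shot("wrist")
    m,l,b=blobs(c,(108,150,60),(125,255,255),300)
    i=max(b,key=lambda t:t[1][4])[0]
    q=max(cv2.findContours((l==i).astype(np.uint8),cv2.RETR_EXTERNAL,cv2.CHAIN_APPROX_NONE)[0],key=cv2.contourArea)
    e=cv2.fitEllipse(cv2.convexHull(q));E.append(ray(c,e[0]));print(e,plane(c,e[0],.088))
    o=max(blobs(c,(3,180,80),(16,255,255),60)[2],key=lambda t:t[1][4]);print("knob",o[1],plane(c,o[2],.148))
    K.append(ray(c,o[2]))
print("cover",tri(E),"knob",tri(K),ctrl.read_clock())
save(c,"rel.png",(120,0,520,300),2)
E
```

```text
1.0013714576602673 [ 0.1628  0.3289 -0.2937]
((352.79803466796875, 121.13050079345703), (90.70842742919922, 94.60032653808594), 19.162839889526367) [0.6128 0.1655 0.088 ]
knob [525 221  82  26 943] [0.7828 0.3219 0.148 ]
((293.5456848144531, 122.7113037109375), (90.51537322998047, 93.98686218261719), 160.60865783691406) [0.613  0.1658 0.088 ]
knob [ 453  223  109   53 1367] [0.7909 0.3243 0.148 ]
cover (array([0.6129, 0.1657, 0.0866]), [np.float64(2.3083554835153383e-05), np.float64(2.3083554835022994e-05)]) knob (array([0.7922, 0.3281, 0.1399]), [np.float64(0.0033116955591597197), np.float64(0.0033116955591597536)]) 23.1583
```

View pics/rel.png

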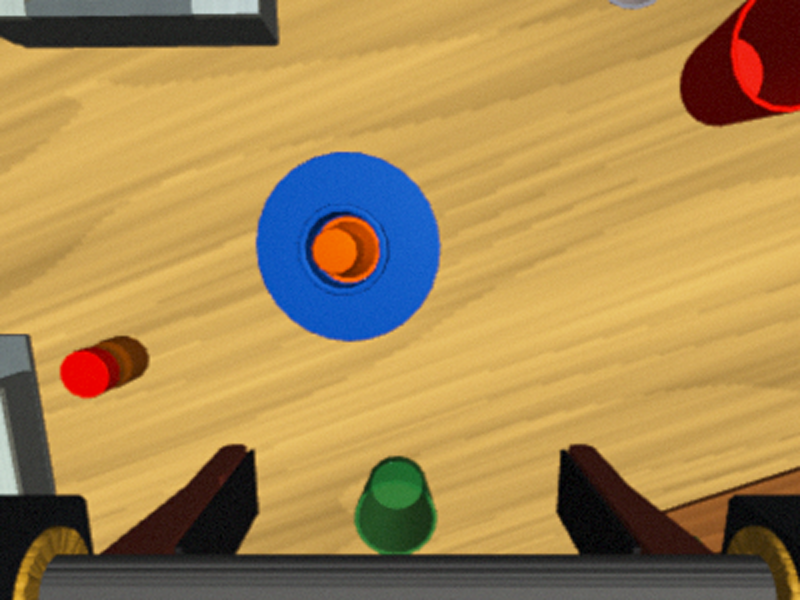

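The cover sits level on the canister. Its disc is centred at (348,246) with the knob at (340,250) inside the collar, and the cover centre is (0.613,0.166) at top-plate height 0.087, so it is home. Now I'll grip the collar and lift.

```bash
python3 - <<'E'
from h import *
C=np.array([.6131,.1658,0])
ctrl.movep(C+[0,0,.25],Rd);ctrl.move_linear(C+[0,0,.13],max_speed=.1);ctrl.hold(.2)
print(ctrl.move_linear(C+[0,0,.093],max_speed=.04,contact_N=4),ctrl.read_ee_pos(),ctrl.read_contact_force())
ctrl.grasp(15);ctrl.hold(.3);print(ctrl.read_width(),ctrl.read_finger_force(),ctrl.read_contact_force())
ctrl.move_linear(C+[0,0,.113],max_speed=.02);print(ctrl.read_contact_force())
ctrl.move_linear(C+[0,0,.195],max_speed=.04);ctrl.hold(.8)
print(ctrl.read_ee_pos(),ctrl.read_width(),ctrl.read_finger_force(),ctrl.read_contact_force(),ctrl.read_clock())
S,D=shot("scene"),shot("side")
f=lambda c,b:cv2.resize(np.ascontiguousarray(c["img"][b[1]:b[1]+130,b[0]:b[0]+120]),None,fx=3.3,fy=3.3)[:,:,::-1]
cv2.imwrite("pics/fin.png",np.hstack([f(S,(330,90)),f(D,(250,75))]))
E
```

```text
False [0.6133 0.1659 0.0932] [-0.5059  0.7774  0.3575]
0.4886659972996488 14.999997135309968 [-0.0307 -0.1529 -0.6628]
[ 0.068   0.1628 -2.0071]
[0.6131 0.1658 0.195 ] 0.48151424836453455 15.000020211737137 [ 0.6889 -0.9461 -0.4653] 31.3917
```

View pics/fin.png

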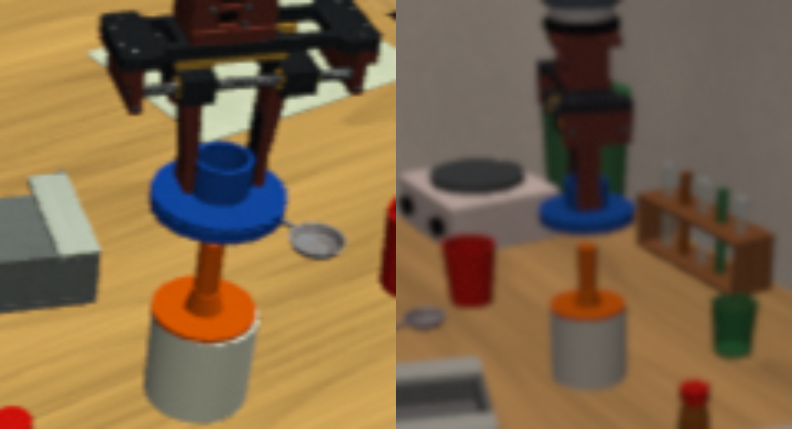

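The cover is held level at (218,195), clear of the knob's top at (205,250). The orange lid is seated flat on the canister at (203,310).

```bash
python3 -c "
from workcell import ctrl
print(ctrl.hand_in())"
```

```text
the job is handed in; nothing more can be done
None
```

I've handed the job in at about 31 s of the 64 s limit: the orange lid is seated on the canister and the blue cover is held level about 10 cm above where it sat; the hand-in call gave no verdict.

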